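Flick and index the cobbler's tin carousel

ROBOT

A 7-joint arm with a two-finger parallel gripper is mounted at the origin on the work surface. World frame = base frame: x ahead of the robot, y to its left, z up, the work surface at z = 0. Lengths are in m, angles in rad, forces in N, time in s.
With the tool pointing down it reaches from about 0.425 to 0.975 m from the base axis. Payload 16.7 kg.
Tool frame: the origin (TCP) lies at the very end of the fingers, on their centre line; the grasp point (between the pads) lies 19 mm behind it (arm.grasp_offset is the distance from the TCP to the grasp point, in m); z points along the fingers, y is the direction in which the jaws open and shut (so a half turn about z gives the same grasp; the last joint's range is limited). The gripper opens to 85 mm and grips with 20 to 120 N. Pads are 22 mm wide; open, the fingers measure 114 mm over their backs; the gripper's body (76 mm by 85 mm) begins 54 mm behind the grasp point. The pads swing forward as they close: fully open they stand 13 mm farther back than shut.
Start: joints at [1.054, 0.426, 0.074, 1.606, -0.034, 1.111, -0.067], TCP at [0.243, -0.63, 0.231] pointing down, gripper open.
Joint ranges: [-2.85, 2.85], [-0.5, 2.14], [-1.23, 1.37], [0.21, 2.46], [-1.02, 4.16], [0.16, 2.05], [-2.73, 2.73]. Speed limits (rad/s): [1.89, 1.89, 2.39, 2.39, 3.01, 3.01, 3.01].

INTERFACE

Orientations are given as a unit quaternion [w, x, y, z].
In Python, from cell import arm, snapshot, calibration, order gives the robot as it stands.
- The arm moves only by the shell command python3 -m creep 'ROWS' [FORCE]. ROWS is JSON, a list of rows, each an object with "hand": the finger opening in cm, from 0 to 8.54; "linear": the shift along the tool's x, y, z in cm, a list of three; "rotation": the turn, a rotation vector about the tool's x, y, z in degrees, a list of three. A call has 1 to 8 rows; each row shifts and turns the commanded pose from where the row before left it, along the tool's axes as they then stand; what a row does not reach is not made up. A row lasts 1/10 s, in which the tool goes at most 50 mm and 8.59 degrees, less where a joint would pass 70% of its speed; a pose out of reach is approached as far as the arm can. A call with a gripper value outside its range is refused whole. The fingers move at their own pace and stop on an object; FORCE is the grip in N (left out, the last holds). Time passes only in rows, so rows that do not move let the fingers close. It gives the time, the measured TCP pose, the force and the opening at its end, in the units of the state.
- arm.observe(): the state, without advancing time (a new reading comes with each control period).
- snapshot(name): name is "scene" or "top" or "wrist"; returns the picture (400x640x3 uint8, blue, green, red); there is no depth.
- calibration(name): a dict with "fx", "fy", "cx", "cy" (pixels), "view" (4x4, takes a point from world to camera coordinates). Camera axes: x right, y down, z forward; pixel columns grow to the right and rows downward; lengths in m; the calibration is good to about 2 mm. A picture is of the moment at which its call begins: read the wrist's pose just before it. calibration takes no time and is no camera call; for the wrist camera it gives the pose at the moment of the call.
- order.finish_job(): hands the job in, once; it reports no verdict.
The state is a dict: "clock": time; "joint_positions": joint angles; "dq": joint speeds; "joint_efforts": joint torques, N m; "ee_pos": TCP position; "tcp_rot": TCP orientation; "force": force on the tool from outside, world axes, zero at the start; "moment": the same for the moment, N m; "width": finger opening in m.
Only numpy, scipy, OpenCV 4.12 (cv2) and the standard library are available. Lean on these libraries where they do the work, as an engineer would, in place of code of your own. Each camera call takes 0.05 s, during which the arm holds its last target. There are 200 camera calls.

TASK

The bearing of the round tin carousel on the cobbler's bench has just been oiled: give the wheel one brisk flick with a fingertip, either way round, and let it run free and untouched for a good three seconds. Then, while it is still turning well (before it has slowed to a crawl), brake it with a fingertip so that it comes to rest with the square tin right at the fixed pointer; its first stop must be there (do not let it run down or stop elsewhere and then nudge it round), after which take the finger away. Grip or lift nothing, and leave the other things on the bench where they are.

Things in the scene. Friction and masses are not known exactly. Their poses are not given: they have to be found in the camera images.
- stand: dark steel foot of the carousel, fixed to the bench; its origin is on the bench under the wheel's axis, z up. Its own -x direction is where the pointer stands.
- carousel (a joint): angle of the free wheel, rad, growing counter-clockwise seen from above, without stops (reduce modulo 2 pi). At 0 and every multiple of 2 pi the square tin is exactly at the pointer. Light bearing: the flicked wheel coasts, losing about 9 % of its speed plus 0.07 rad/s each second (some 19 s from 3.5 rad/s to rest). Balanced: it stays where it is stopped.
- hub (a point): point on the wheel's axis at the height of the deck's top face, 50 mm above the bench. The wheel is a level varnished plywood disc, 280 mm diameter, 12 mm thick, 1.2 kg with tins. Its flat rim, 105 to 140 mm from the axis, is bare: a fingertip pressed down there with 5 to 10 N stops it from 1.5 rad/s in some 0.1 s (friction about 0.2). A black hub knob, 40 mm diameter, rises 34 mm above the deck.
- square_tin (a point): centre of the top of the square tin (44 mm square, 86 mm above the bench, 36 mm above the deck), turning with the wheel, 80 mm from the axis. Three round tins (36 mm diameter, same height) stand at 90, 180 and 270 degrees from it, also 80 mm from the axis; all four are fixed to the deck and any can be pushed sideways to flick the wheel.
- index_place (a point): fixed point where square_tin lies when the square tin is exactly at the pointer: 80 mm from the axis towards the pointer, 86 mm above the bench.
- pointer_tip (a point): tip of the fixed pointer, a small dark steel nose just outside the wheel's edge, 145 mm from the axis, aimed at the hub. Its top is 46 mm above the bench, 4 mm lower than the deck; its post ends 185 mm from the axis.
- jar: bystander: closed glue jar, 64 mm diameter, 85 mm high, loose, about 230 to 260 mm from the axis; origin under its centre.
- heels: bystander: pile of three black rubber heels, 62 mm wide, 36 mm high, loose, about 230 to 260 mm from the axis; origin under it.
- brush: bystander: brush lying on the bench beside the wheel, loose; origin under its middle.
- last: bystander: wooden shoe last, about 230 mm long, 110 mm high, loose, on the left of the bench; origin under its middle.
- hammer: bystander: hammer lying on the right of the bench; origin under its middle.
- awl: bystander: screwdriver-like awl lying on the left of the bench; origin under its middle.

How it is judged:
On the way, in this order (a step that is already met when the one before it is completed fails the run):
1. the wheel runs free, untouched, faster than 1 rad/s for 2.5 s ((velocity of joint carousel above 1 rad/s or velocity of joint carousel below -1 rad/s) and contact force between anything else and stand below 0.05 N), for 2.5 s.
2. a fingertip is put on the carousel (contact force between the fingers and stand above 0.2 N).
At the end, for the whole second after the job is handed in: the wheel stands still with the centre of the square tin within 16 mm of its place at the pointer, nothing touches it, and every loose thing is within 20 mm of where it was (velocity of joint carousel between -0.03 and 0.03 rad/s and horizontal distance between square_tin and index_place below 0.016 m and distance of each of jar, heels, brush, last, hammer, awl from where it was at the start of the episode below 0.02 m).
It fails at once if the wheel came to rest somewhere other than its start (within 40 mm) and the pointer (within 18 mm, at the square tin) (velocity of joint carousel between -0.03 and 0.03 rad/s and distance of square_tin from where it was at the start of the episode above 0.04 m and horizontal distance between square_tin and index_place above 0.018 m).
It fails at once if the wheel was left to run down by itself: turning slower than 0.3 rad/s, untouched, away from its start (40 mm) and from the pointer (18 mm, at the square tin) (velocity of joint carousel between -0.3 and 0.3 rad/s and contact force between the fingers and stand below 0.05 N and distance of square_tin from where it was at the start of the episode above 0.04 m and horizontal distance between square_tin and index_place above 0.018 m).
It fails at once if a bystander was moved or lifted by more than 20 mm (distance of any of jar, heels, brush, last, hammer, awl from where it was at the start of the episode above 0.02 m).
It also fails if it takes over 61 s, if anything falls off the work surface, if the arm or the gripper's body presses on something with over 40 N, if the wrist force passes 120 N, or if a joint passes its speed limit or range.

## Working session

There is one attempt and no reset: what is moved stays moved. The work goes in short steps, Python scripts to look and compute and a shell command to move; the robot and the scene stay as the last step left them, time stands still between calls to the robot, and variables do not carry over. Pictures are saved under pics/ and viewed, about 8 in all and at most 12, crops included, and the job is handed in when it is done.

```bash
mkdir -p pics; ls; python3 - <<'E'
from cell import arm,snapshot,calibration
import cv2,numpy as np
s=arm.observe();print({k:np.round(v,3).tolist() for k,v in s.items()})
for n in("top","scene"):
    c=calibration(n);print(n,c["fx"],c["fy"],c["cx"],c["cy"],np.round(c["view"],4).tolist())
    cv2.imwrite(f"pics/{n}0.png",snapshot(n))
E
```

```text
pics
{'clock': 0.0, 'joint_positions': [1.053, 0.427, 0.074, 1.607, -0.034, 1.111, -0.067], 'dq': [0.001, -0.001, 0.0, 0.003, -0.001, 0.0, -0.001], 'joint_efforts': [-0.001, -94.983, 3.76, -46.35, 0.019, 0.011, -0.0], 'ee_pos': [0.243, -0.629, 0.231], 'tcp_rot': [-0.001, 0.983, 0.183, -0.0], 'force': [-0.541, -0.599, -0.038], 'moment': [0.037, 0.007, -0.032], 'width': 0.085}
top 460.4270925281055 460.4270925281055 315.9514691916298 200.53899957587566 [[-0.0021, -1.0, -0.0, -0.0077], [-0.9945, 0.0021, -0.1042, 0.5686], [0.1042, -0.0002, -0.9946, 1.3567], [0.0, 0.0, 0.0, 1.0]]
scene 369.8263276768101 369.8263276768101 318.28319537371874 197.64493304791307 [[0.7927, 0.6091, -0.0237, -0.4234], [0.3467, -0.4825, -0.8044, -0.135], [-0.5014, 0.6294, -0.5937, 1.4081], [0.0, 0.0, 0.0, 1.0]]
```

View pics/top0.png

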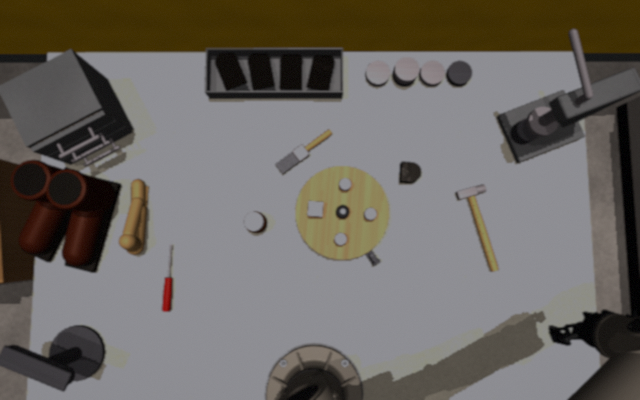

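View pics/scene0.png

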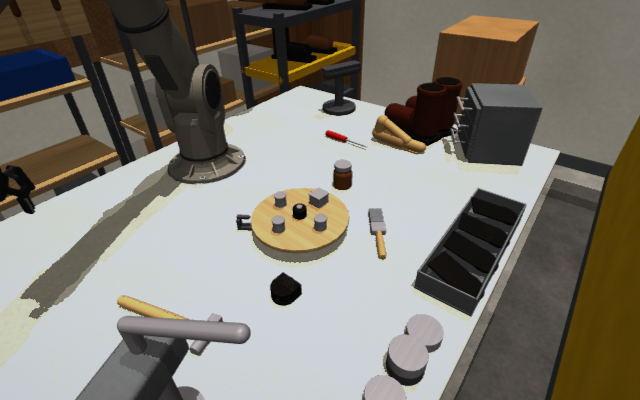

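The top view shows the wheel centred near (342,213), the square tin at (316,209), the pointer near (372,256), the jar at (255,222), the heels at (410,172) and the brush at (303,152). The scene view agrees with this. Next I'll measure these.

```bash
cat > h.py <<'E'
import cv2,numpy as np
from cell import arm,snapshot,calibration
def ray(n,uv,z,c=None):
    c=c or calibration(n);V=np.array(c["view"]);R,t=V[:3,:3],V[:3,3]
    d=R.T@np.array([(uv[0]-c["cx"])/c["fx"],(uv[1]-c["cy"])/c["fy"],1]);o=-R.T@t
    return o+d*(z-o[2])/d[2]
def proj(n,p):
    c=calibration(n);V=np.array(c["view"]);q=V[:3,:3]@np.array(p)+V[:3,3]
    return np.array([c["fx"]*q[0]/q[2]+c["cx"],c["fy"]*q[1]/q[2]+c["cy"]])
E
python3 - <<'E'
from h import *
im=cv2.imread("pics/top0.png");h=cv2.cvtColor(im,cv2.COLOR_BGR2HSV)
m=cv2.inRange(h,(12,70,80),(35,255,255));m[:150]=0;m[270:]=0;m[:,:285]=0;m[:,400:]=0
c=max(cv2.findContours(m,0,1)[0],key=cv2.contourArea);hull=cv2.convexHull(c)
e=cv2.fitEllipse(c);print(e)
hub=ray("top",e[0],.05);print("hub",hub)
P=np.array([ray("top",p[0],.05)[:2] for p in c]);r=np.linalg.norm(P-hub[:2],axis=1);print("rad",r.min(),r.max())
for n,uv,z in(("sq",(316,209),.086),("t1",(345,185),.086),("t2",(371,214),.086),("t3",(340,239),.086),("knob",(343,212),.084),("ptr",(369,250),.046),("ptrend",(376,261),.046),("jar",(255,220),.085),("heels",(410,172),.036),("brush",(303,152),.02)):
    p=ray("top",uv,z);d=p-hub;print(n,p.round(3),"r",np.hypot(*d[:2]).round(3),"ang",np.degrees(np.arctan2(d[1],d[0])).round(1))
cv2.imwrite("pics/crop.png",cv2.resize(im[150:280,270:430],None,fx=4.6,fy=4.6,interpolation=cv2.INTER_CUBIC))
E
```

```text
((341.8276062011719, 212.79296875), (91.73936462402344, 92.28227233886719), 175.13636779785156)
hub [ 0.52985295 -0.08531599  0.05      ]
rad 0.1328451206692639 0.13939958741364913
sq [ 0.538 -0.009  0.086] r 0.077 ang 83.8
t1 [ 0.608 -0.093  0.086] r 0.078 ang -5.7
t2 [ 0.523 -0.167  0.086] r 0.082 ang -94.5
t3 [ 0.452 -0.077  0.086] r 0.078 ang 174.2
knob [ 0.529 -0.087  0.084] r 0.002 ang -103.7
ptr [ 0.42  -0.165  0.046] r 0.135 ang -144.1
ptrend [ 0.388 -0.185  0.046] r 0.173 ang -145.0
jar [0.507 0.167 0.085] r 0.253 ang 95.2
heels [ 0.654 -0.293  0.036] r 0.242 ang -59.1
brush [0.719 0.031 0.02 ] r 0.222 ang 31.4
```

View pics/crop.png

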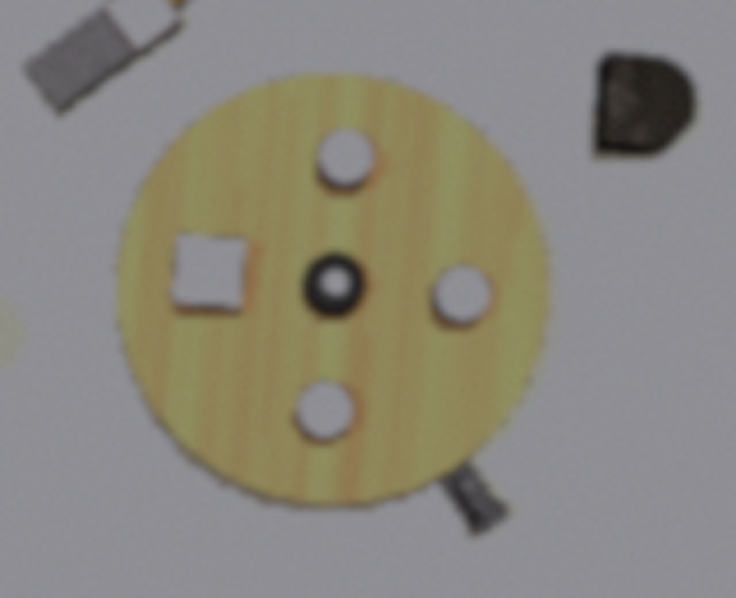

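```bash
python3 -m creep '[{"hand":0,"linear":[0,0,0],"rotation":[0,0,-8.5]},{"hand":0,"linear":[0,0,0],"rotation":[0,0,-8.5]},{"hand":0,"linear":[0,0,0],"rotation":[0,0,-8.5]},{"hand":0,"linear":[0,0,0],"rotation":[0,0,-8.5]},{"hand":0,"linear":[0,0,0],"rotation":[0,0,-8.5]},{"hand":0,"linear":[0,0,0],"rotation":[0,0,-8.5]},{"hand":0,"linear":[0,0,0],"rotation":[0,0,-8.5]},{"hand":0,"linear":[0,0,0],"rotation":[0,0,-8.5]}]' 60
python3 -m creep '[{"hand":0,"linear":[3,3,0],"rotation":[0,0,-0.9]},{"hand":0,"linear":[3,3,0],"rotation":[0,0,0]},{"hand":0,"linear":[3,3,0],"rotation":[0,0,0]},{"hand":0,"linear":[3,3,0],"rotation":[0,0,0]},{"hand":0,"linear":[3,3,0],"rotation":[0,0,0]},{"hand":0,"linear":[3,3,0],"rotation":[0,0,0]},{"hand":0,"linear":[3,3,0],"rotation":[0,0,0]},{"hand":0,"linear":[3,3,0],"rotation":[0,0,0]}]'
```

```text
clock: 0.9
ee_pos: [0.2426, -0.6296, 0.2309]
tcp_rot: [-0.0, 0.711, 0.704, 0.0]
force: [-0.4, -1.1, -0.6]
width: -0.0003
clock: 1.7
ee_pos: [0.4841, -0.389, 0.2311]
tcp_rot: [-0.0, 0.707, 0.707, -0.0]
force: [0.2, 0.5, -0.0]
width: -0.0002
```

```bash
R='[0,0,0]'; python3 -m creep '[{"hand":0,"linear":[5,0.6,0],"rotation":[0,0,0]},{"hand":0,"linear":[5,0.6,0],"rotation":[0,0,0]},{"hand":0,"linear":[5,0.6,0],"rotation":[0,0,0]},{"hand":0,"linear":[5,0.6,0],"rotation":[0,0,0]},{"hand":0,"linear":[5,0.6,0],"rotation":[0,0,0]},{"hand":0,"linear":[5,0.6,0],"rotation":[0,0,0]},{"hand":0,"linear":[5,0.6,0],"rotation":[0,0,0]},{"hand":0,"linear":[5,0.4,0],"rotation":[0,0,0]}]'
python3 -m creep '[{"hand":0,"linear":[2.8,0,4],"rotation":[0,0,0]},{"hand":0,"linear":[0,0,4],"rotation":[0,0,0]},{"hand":0,"linear":[0,0,4],"rotation":[0,0,0]},{"hand":0,"linear":[0,0,4],"rotation":[0,0,0]},{"hand":0,"linear":[0,0,1],"rotation":[0,0,0]},{"hand":0,"linear":[0,0,0],"rotation":[0,0,0]}]'
python3 - <<'E'
from h import *
print(arm.observe()["ee_pos"])
a=snapshot("top")[140:290,250:430];b=snapshot("wrist")
cv2.imwrite("pics/m.png",np.hstack([cv2.resize(a,(480,400)),cv2.resize(b,(320,400))[:, :]]))
E
```

```text
clock: 2.5
ee_pos: [0.529, 0.0088, 0.2313]
tcp_rot: [0.0, 0.707, 0.707, -0.0]
force: [0.5, -1.6, 0.8]
width: 0.0004
clock: 3.1
ee_pos: [0.5283, 0.035, 0.0605]
tcp_rot: [-0.001, 0.707, 0.707, -0.001]
force: [0.2, -0.4, 0.4]
width: 0.0
[0.52833017 0.03495879 0.06047371]
```

View pics/m.png

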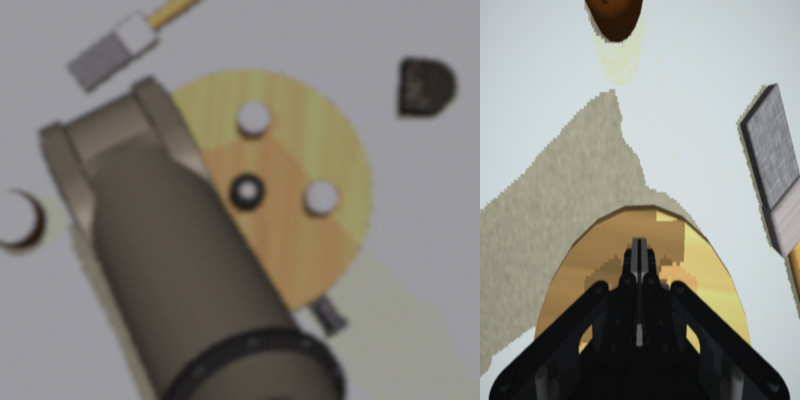

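Top view: the arm hides the -y... left half of the wheel, but two round tins and the knob stay visible, and the fingertip stands on the left rim clear of the square tin. Next I'll calibrate the press on the wheel while it is at rest.

```bash
python3 -m creep '[{"hand":0,"linear":[0.4,0,0.8],"rotation":[0,0,0]},{"hand":0,"linear":[0,0,0],"rotation":[0,0,0]}]'
python3 -m creep '[{"hand":0,"linear":[0,0,0.2],"rotation":[0,0,0]},{"hand":0,"linear":[0,0,0],"rotation":[0,0,0]}]'
python3 -m creep '[{"hand":0,"linear":[0,0,0.1],"rotation":[0,0,0]},{"hand":0,"linear":[0,0,0],"rotation":[0,0,0]}]'
python3 -m creep '[{"hand":0,"linear":[0,0,0.1],"rotation":[0,0,0]},{"hand":0,"linear":[0,0,0],"rotation":[0,0,0]}]'
```

```text
clock: 3.4
ee_pos: [0.5296, 0.0394, 0.0539]
tcp_rot: [0.0, 0.707, 0.707, 0.001]
force: [0.0, 0.3, 0.0]
width: -0.0002
clock: 3.6
ee_pos: [0.5293, 0.0388, 0.0516]
tcp_rot: [0.0, 0.707, 0.707, 0.0]
force: [-0.1, -0.5, -0.6]
width: -0.0001
clock: 3.8
ee_pos: [0.5292, 0.0388, 0.0503]
tcp_rot: [0.0, 0.707, 0.707, -0.0]
force: [-0.7, 0.1, 0.5]
width: 0.0002
clock: 4.0
ee_pos: [0.5301, 0.0389, 0.0501]
tcp_rot: [0.001, 0.707, 0.707, 0.001]
force: [-0.1, -0.7, 10.9]
width: 0.0002
```

```bash
python3 -m creep '[{"hand":0,"linear":[0,0,-5],"rotation":[0,0,0]},{"hand":0,"linear":[0,0,-5],"rotation":[0,0,0]},{"hand":0,"linear":[-4.3,1.95,0],"rotation":[0,0,0]},{"hand":0,"linear":[-4.3,1.95,0],"rotation":[0,0,0]},{"hand":0,"linear":[-4.3,1.95,0],"rotation":[0,0,0]},{"hand":0,"linear":[-4.3,1.95,0],"rotation":[0,0,0]},{"hand":0,"linear":[0,0,4.4],"rotation":[0,0,0]},{"hand":0,"linear":[0,0,4.2],"rotation":[0,0,0]}]'
python3 -m creep '[{"hand":0,"linear":[0,0,0],"rotation":[0,0,0]},{"hand":0,"linear":[0,0,0],"rotation":[0,0,0]}]'
cat > ang.py <<'E'
from h import *
import sys
HUB=np.array([.5299,-.0853]);PTR=np.radians(-145.)
def angle(im):  # square tin world angle(s): best score per degree
    hs=cv2.cvtColor(im,cv2.COLOR_BGR2HSV).astype(float)
    w=((hs[...,1]<50)&(hs[...,2]>150)).astype(np.uint8)  # white tops
    best=[]
    for a in range(0,360,1):
        m=np.zeros(w.shape,np.uint8)
        for k in range(4):
            t=np.radians(a+90*k);u=np.array([np.cos(t),np.sin(t)]);v=np.array([-u[1],u[0]]);c=HUB+.08*u
            if k==0: P=[c+.022*(i*u+j*v) for i,j in((1,1),(1,-1),(-1,-1),(-1,1))]
            else: P=[c+.018*np.array([np.cos(s),np.sin(s)]) for s in np.arange(0,6.28,.4)]
            px=np.array([proj("top",[*p,.086]) for p in P])
            cv2.fillPoly(m,[np.round(px*16).astype(int)],1,shift=4)
        ring=R&(m==0)
        best.append(int((w&m).sum())-int((m&(w==0)).sum())*.5-int((ring&w).sum()))
    b=np.array(best);i=int(b.argmax());return i,b
R=np.zeros((400,640),np.uint8)
for rr,val in((.112,1),(.045,0)):
    cv2.fillPoly(R,[np.round([proj("top",[*(HUB+rr*np.array([np.cos(s),np.sin(s)])),.075]) for s in np.arange(0,6.28,.1)]).astype(int)],val)
R=R.astype(np.uint8)
def look():
    t=arm.observe()["clock"];im=snapshot("top");i,b=angle(im)
    print("t",round(t,3),"sq",i,"score",b[i],"at others",[b[(i+90*k)%360] for k in(1,2,3)],"to pointer ccw",(215-i)%360)
    return t,i,im
E
python3 - <<'E'
from ang import *
i,b=angle(cv2.imread("pics/top0.png"));print(i,b[i],[b[(i+90*k)%360] for k in(1,2,3)])
t,i,im=look();cv2.imwrite("pics/pre.png",cv2.resize(im[140:290,250:430],(720,600)));print(arm.observe()["ee_pos"])
E
```

```text
clock: 4.8
ee_pos: [0.6079, -0.1352, 0.0627]
tcp_rot: [0.001, 0.708, 0.706, 0.001]
force: [1.1, 0.6, -1.0]
width: 0.0003
clock: 5.0
ee_pos: [0.607, -0.1327, 0.0637]
tcp_rot: [-0.001, 0.707, 0.707, -0.0]
force: [0.5, 0.2, 0.1]
width: 0.0003Traceback (most recent call last):
  File "<stdin>", line 2, in <module>
  File "ang.py", line 14, in angle
    px=np.array([proj("top",[*p,.086]) for p in P])
                 ~~~~^^^^^^^^^^^^^^^^^
  File "h.py", line 8, in proj
    c=calibration(n);V=np.array(c["view"]);q=V[:3,:3]@np.array(p)+V[:3,3]
ValueError: time passes only in moves, steps and waits
```

```bash
sed -i 's/^from cell import arm,snapshot,calibration/from cell import arm,snapshot\nfrom cell import calibration as _cal\nfrom functools import lru_cache\ncalibration=lru_cache(None)(_cal)/' h.py
python3 - <<'E'
from ang import *
i,b=angle(cv2.imread("pics/top0.png"));print(i,b[i],[b[(i+90*k)%360] for k in(1,2,3)])
t,i,im=look();cv2.imwrite("pics/pre.png",cv2.resize(im[140:290,250:430],(720,600)));print(arm.observe()["ee_pos"])
E
```

```text
228 -324.5 [np.float64(-331.0), np.float64(-331.5), np.float64(-330.5)]
t 5.0 sq 87 score 17.5 at others [np.float64(-99.5), np.float64(-96.5), np.float64(-84.5)] to pointer ccw 128
[ 0.60801364 -0.13276861  0.06506988]
```

View pics/pre.png

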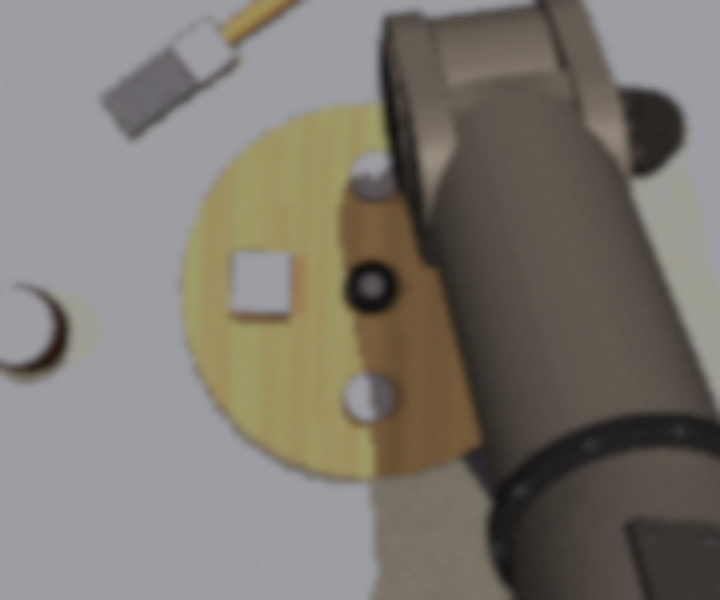

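The view shows the square tin at the left (about 262,283 in the crop) and the shadowed arm over the right side, ready behind the far tin. I'll make the detector independent of lighting, using saturation only.

```bash
python3 - <<'E'
s=open("ang.py").read()
a=s.index("    hs=");b=s.index("    best=[]")
s=s[:a]+'''    S=cv2.cvtColor(im,cv2.COLOR_BGR2HSV)[...,1];w=(S<S_T).astype(np.uint8)
'''+s[b:]
s=s.replace("import sys","import sys\nS_T=60")
open("ang.py","w").write(s)
E
python3 - <<'E'
from ang import *
a=cv2.imread("pics/top0.png");hs=cv2.cvtColor(a,cv2.COLOR_BGR2HSV)
v=hs[...,1][R>0];print(np.percentile(v,[2,8,15,20,25,30,50,80]))
i,b=angle(a);print(i,b[i],[b[(i+90*k)%360] for k in(1,2,3)])
b_=cv2.imread("pics/pre.png");s=cv2.cvtColor(b_,cv2.COLOR_BGR2HSV)
for n,p in dict(sq=(262,283),t3=(360,400),t3s=(380,400),arm=(560,250),deck=(300,200),sh=(410,350)).items():print(n,s[p[1],p[0]])
f=np.zeros((400,640,3),np.uint8);f[140:290,250:430]=cv2.resize(b_,(180,150),interpolation=cv2.INTER_AREA)
i,b=angle(f);print(i,b[i],[b[(i+90*k)%360] for k in(1,2,3)])
E
```

```text
[ 7. 10. 43. 84. 88. 90. 95. 99.]
84 522.0 [np.float64(293.0), np.float64(303.5), np.float64(293.0)]
sq [115   9 162]
t3 [120   9 163]
t3s [165  17  92]
arm [17 48 95]
deck [ 25  95 156]
sh [ 16 124 111]
268 -330.0 [np.float64(-530.5), np.float64(-380.0), np.float64(-621.0)]
```

```bash
sed -i 's/S_T=60/S_T=33/' ang.py; python3 - <<'E'
from ang import *
a=cv2.imread("pics/top0.png");i,b=angle(a);print(i,b[i],[b[(i+90*k)%360] for k in(1,2,3)])
b_=cv2.imread("pics/pre.png")
f=np.zeros((400,640,3),np.uint8);f[...]=(0,0,255);f[140:290,250:430]=cv2.resize(b_,(180,150),interpolation=cv2.INTER_AREA)
i,b=angle(f);print(i,b[i],[b[(i+90*k)%360] for k in(1,2,3)])
E
```

```text
84 473.5 [np.float64(269.5), np.float64(282.5), np.float64(274.5)]
87 294.5 [np.float64(92.5), np.float64(95.5), np.float64(122.5)]
```

```bash
python3 -m creep '[{"hand":0,"linear":[0.6,0,0],"rotation":[0,0,0]},{"hand":0,"linear":[1.8,0,0],"rotation":[0,0,0]},{"hand":0,"linear":[2.5,0,0],"rotation":[0,0,0]},{"hand":0,"linear":[-0.6,0,-4.5],"rotation":[0,0,0]},{"hand":0,"linear":[0,0,-4.5],"rotation":[0,0,0]},{"hand":0,"linear":[5,0,0],"rotation":[0,0,0]},{"hand":0,"linear":[5,0,0],"rotation":[0,0,0]},{"hand":0,"linear":[5,0,0],"rotation":[0,0,0]}]'
python3 - <<'E'
from ang import *
for k in range(3):look()
E
```

```text
clock: 5.85
ee_pos: [0.6077, 0.0619, 0.1562]
tcp_rot: [0.001, 0.708, 0.707, 0.001]
force: [0.9, 1.0, 0.2]
width: 0.0003
t 5.85 sq 215 score 242.0 at others [np.float64(22.5), np.float64(34.5), np.float64(21.0)] to pointer ccw 0
t 5.9 sq 225 score 219.5 at others [np.float64(21.0), np.float64(22.0), np.float64(23.0)] to pointer ccw 350
t 5.95 sq 236 score 154.0 at others [np.float64(-38.5), np.float64(-48.5), np.float64(-53.5)] to pointer ccw 339
```

```bash
python3 -m creep '[{"hand":0,"linear":[-1.05,-3.9,0],"rotation":[0,0,0]},{"hand":0,"linear":[-1.05,-3.9,0],"rotation":[0,0,0]},{"hand":0,"linear":[0,0,4],"rotation":[0,0,0]},{"hand":0,"linear":[0,0,3.2],"rotation":[0,0,0]},{"hand":0,"linear":[0,0,1.2],"rotation":[0,0,0]},{"hand":0,"linear":[0,0,0.6],"rotation":[0,0,0]},{"hand":0,"linear":[0,0,0],"rotation":[0,0,0]},{"hand":0,"linear":[0,0,0],"rotation":[0,0,0]}]'
python3 - <<'E'
from ang import *
print(arm.observe()["ee_pos"])
for k in range(6):look()
E
```

```text
clock: 6.8
ee_pos: [0.53, 0.039, 0.0645]
tcp_rot: [0.0, 0.707, 0.707, 0.001]
force: [0.5, 0.4, -0.0]
width: -0.0
[0.53003891 0.0390317  0.06451911]
t 6.8 sq 35 score 317.5 at others [np.float64(79.0), np.float64(97.5), np.float64(88.0)] to pointer ccw 180
t 6.85 sq 44 score 234.0 at others [np.float64(92.0), np.float64(84.0), np.float64(99.5)] to pointer ccw 171
t 6.9 sq 53 score 153.0 at others [np.float64(43.0), np.float64(45.5), np.float64(46.0)] to pointer ccw 162
t 6.95 sq 63 score 42.0 at others [np.float64(-12.5), np.float64(-21.5), np.float64(-9.5)] to pointer ccw 152
t 7.0 sq 70 score 7.5 at others [np.float64(-18.5), np.float64(-7.5), np.float64(-11.0)] to pointer ccw 145
t 7.05 sq 350 score -1.0 at others [np.float64(-6.0), np.float64(-7.0), np.float64(-4.5)] to pointer ccw 225
```

```bash
cat > fit.py <<'E'
from ang import *
import json,os
from scipy.optimize import least_squares
from scipy.integrate import solve_ivp
L=[[5.85,215],[5.9,225],[5.95,236],[6.8,395],[6.85,404],[6.9,413],[6.95,423],[7.0,430]]
if os.path.exists("log.json"):L=json.load(open("log.json"))
c0=.094
def th(t,p,k=.07):
    a,w,c=p;t=np.asarray(t)-5.85;e=(w+k/c)*np.exp(-c*t)
    return a+np.degrees(((w+k/c)*(1-np.exp(-c*t))/c)-k/c*t),e-k/c
def fit():
    A=np.array(L,float)
    return least_squares(lambda p:np.r_[th(A[:,0],p)[0]-A[:,1],(p[2]-c0)/.004],[215,3.6,c0],loss="soft_l1").x
def add(n):
    for _ in range(n):
        p=fit();t,i,_im=look();pr=float(th(t,p)[0]);d=(i-pr+180)%360-180
        print("   pred err",round(d,1))
        if abs(d)<30:L.append([t,pr+d])
    json.dump(L,open("log.json","w"));p=fit();t=arm.observe()["clock"];print("p",p,"now",t)
    for tt in np.arange(t,t+5,.1):
        q,w=th(tt,p)
        r=(215-q)%360
        if r<40:print(round(tt,2),"to go",round(r,1),"w",round(float(w),2))
E
I='{"hand":0,"linear":[0,0,0],"rotation":[0,0,0]}'
python3 -m creep '[{"hand":0,"linear":[0,0,0.4],"rotation":[0,0,0]},{"hand":0,"linear":[0,0,0.4],"rotation":[0,0,0]},{"hand":0,"linear":[0,0,0],"rotation":[0,0,0]},{"hand":0,"linear":[0,0,0],"rotation":[0,0,0]},{"hand":0,"linear":[0,0,0],"rotation":[0,0,0]},{"hand":0,"linear":[0,0,0],"rotation":[0,0,0]},{"hand":0,"linear":[0,0,0],"rotation":[0,0,0]},{"hand":0,"linear":[0,0,0],"rotation":[0,0,0]}]'
python3 - <<'E'
from fit import *
add(4)
E
```

```text
clock: 7.9
ee_pos: [0.5292, 0.0389, 0.0554]
tcp_rot: [0.0, 0.707, 0.707, 0.0]
force: [-0.7, 0.4, -0.6]
width: 0.0
t 7.9 sq 218 score 321.5 at others [np.float64(134.5), np.float64(133.0), np.float64(128.0)] to pointer ccw 357
   pred err -2.0
t 7.95 sq 225 score 277.5 at others [np.float64(89.0), np.float64(87.5), np.float64(86.0)] to pointer ccw 350
   pred err -1.6
t 8.0 sq 233 score 223.0 at others [np.float64(23.5), np.float64(30.5), np.float64(20.5)] to pointer ccw 342
   pred err -0.7
t 8.05 sq 241 score 178.5 at others [np.float64(-7.0), np.float64(-13.5), np.float64(-15.0)] to pointer ccw 334
   pred err -0.1
p [2.15808872e+02 3.47835189e+00 9.82688247e-02] now 8.1
10.3 to go 35.3 w 1.99
10.4 to go 24.0 w 1.97
10.5 to go 12.8 w 1.94
10.6 to go 1.7 w 1.92
```

```bash
for i in 1 2; do python3 -m creep '[{"hand":0,"linear":[0,0,0],"rotation":[0,0,0]},{"hand":0,"linear":[0,0,0],"rotation":[0,0,0]},{"hand":0,"linear":[0,0,0],"rotation":[0,0,0]},{"hand":0,"linear":[0,0,0],"rotation":[0,0,0]},{"hand":0,"linear":[0,0,0],"rotation":[0,0,0]},{"hand":0,"linear":[0,0,0],"rotation":[0,0,0]},{"hand":0,"linear":[0,0,0],"rotation":[0,0,0]},{"hand":0,"linear":[0,0,0],"rotation":[0,0,0]}]' | head -1;done
python3 - <<'E'
from fit import *
add(3)
E
for i in 1 2; do python3 -m creep '[{"hand":0,"linear":[0,0,0],"rotation":[0,0,0]},{"hand":0,"linear":[0,0,0],"rotation":[0,0,0]},{"hand":0,"linear":[0,0,0],"rotation":[0,0,0]},{"hand":0,"linear":[0,0,0],"rotation":[0,0,0]},{"hand":0,"linear":[0,0,0],"rotation":[0,0,0]},{"hand":0,"linear":[0,0,0],"rotation":[0,0,0]},{"hand":0,"linear":[0,0,0],"rotation":[0,0,0]}]' | head -1;done
python3 - <<'E'
from fit import *
add(3)
E
```

```text
clock: 8.9
clock: 9.7
t 9.7 sq 195 score 139.5 at others [np.float64(128.0), np.float64(137.5), np.float64(138.0)] to pointer ccw 20
   pred err 86.7
t 9.75 sq 289 score 166.5 at others [np.float64(158.5), np.float64(145.5), np.float64(140.5)] to pointer ccw 286
   pred err 174.5
t 9.8 sq 27 score 155.5 at others [np.float64(140.0), np.float64(138.0), np.float64(148.5)] to pointer ccw 188
   pred err -93.6
p [2.15808872e+02 3.47835189e+00 9.82688247e-02] now 9.85
10.35 to go 29.6 w 1.98
10.45 to go 18.4 w 1.95
10.55 to go 7.2 w 1.93
14.45 to go 36.3 w 1.09
14.55 to go 30.1 w 1.07
14.65 to go 24.0 w 1.05
14.75 to go 18.0 w 1.04
clock: 10.55
clock: 11.25
t 11.25 sq 270 score 196.5 at others [np.float64(-8.5), np.float64(-24.5), np.float64(-18.5)] to pointer ccw 305
   pred err -11.5
t 11.3 sq 275 score 236.0 at others [np.float64(19.0), np.float64(10.0), np.float64(11.0)] to pointer ccw 300
   pred err -0.0
t 11.35 sq 281 score 270.5 at others [np.float64(53.0), np.float64(45.5), np.float64(53.0)] to pointer ccw 294
   pred err 1.3
p [2.15365755e+02 3.51180340e+00 1.07707280e-01] now 11.4
14.9 to go 38.0 w 0.92
15.0 to go 32.8 w 0.9
15.1 to go 27.7 w 0.89
15.2 to go 22.6 w 0.87
15.3 to go 17.7 w 0.85
15.4 to go 12.9 w 0.84
15.5 to go 8.1 w 0.82
15.6 to go 3.4 w 0.81
```

```bash
sed -i 's/if abs(d)<30/d=(d+45)%90-45\n        if abs(d)<20/' fit.py
python3 -m creep '[{"hand":0,"linear":[0,0,0],"rotation":[0,0,0]},{"hand":0,"linear":[0,0,0],"rotation":[0,0,0]},{"hand":0,"linear":[0,0,0],"rotation":[0,0,0]},{"hand":0,"linear":[0,0,0],"rotation":[0,0,0]},{"hand":0,"linear":[0,0,0],"rotation":[0,0,0]},{"hand":0,"linear":[0,0,0],"rotation":[0,0,0]},{"hand":0,"linear":[0,0,0],"rotation":[0,0,0]},{"hand":0,"linear":[0,0,0],"rotation":[0,0,0]}]' | head -1
python3 - <<'E'
from fit import *
add(3)
E
for i in 1 2; do python3 -m creep '[{"hand":0,"linear":[0,0,0],"rotation":[0,0,0]},{"hand":0,"linear":[0,0,0],"rotation":[0,0,0]},{"hand":0,"linear":[0,0,0],"rotation":[0,0,0]},{"hand":0,"linear":[0,0,0],"rotation":[0,0,0]},{"hand":0,"linear":[0,0,0],"rotation":[0,0,0]},{"hand":0,"linear":[0,0,0],"rotation":[0,0,0]},{"hand":0,"linear":[0,0,0],"rotation":[0,0,0]},{"hand":0,"linear":[0,0,0],"rotation":[0,0,0]}]'|head -1;done
python3 - <<'E'
from fit import *
add(3)
E
```

```text
clock: 12.2
t 12.2 sq 355 score 159.0 at others [np.float64(-62.5), np.float64(-69.5), np.float64(-62.0)] to pointer ccw 220
   pred err -0.6
t 12.25 sq 0 score 186.0 at others [np.float64(-42.5), np.float64(-36.5), np.float64(-34.0)] to pointer ccw 215
   pred err 0.6
t 12.3 sq 3 score 215.5 at others [np.float64(2.0), np.float64(2.5), np.float64(5.0)] to pointer ccw 212
   pred err -0.7
p [2.15319431e+02 3.51354785e+00 1.07993626e-01] now 12.35
14.95 to go 36.1 w 0.91
15.05 to go 30.9 w 0.89
15.15 to go 25.8 w 0.88
15.25 to go 20.9 w 0.86
15.35 to go 16.0 w 0.84
15.45 to go 11.2 w 0.83
15.55 to go 6.5 w 0.81
15.65 to go 1.9 w 0.8
clock: 13.15
clock: 13.95
t 13.95 sq 29 score 174.5 at others [np.float64(146.5), np.float64(148.5), np.float64(148.0)] to pointer ccw 186
   pred err -92.8
t 14.0 sq 33 score 156.5 at others [np.float64(125.5), np.float64(128.0), np.float64(131.5)] to pointer ccw 182
   pred err -90.9
t 14.05 sq 35 score 159.5 at others [np.float64(133.5), np.float64(147.0), np.float64(135.0)] to pointer ccw 180
   pred err -91.5
p [2.14888660e+02 3.52679140e+00 1.09548136e-01] now 14.1
15.0 to go 36.0 w 0.89
15.1 to go 30.9 w 0.87
15.2 to go 26.0 w 0.86
15.3 to go 21.1 w 0.84
15.4 to go 16.3 w 0.82
15.5 to go 11.6 w 0.81
15.6 to go 7.1 w 0.79
15.7 to go 2.6 w 0.78
```

```bash
python3 -m creep '[{"hand":0,"linear":[0,0,0],"rotation":[0,0,0]},{"hand":0,"linear":[0,0,0],"rotation":[0,0,0]},{"hand":0,"linear":[0,0,0],"rotation":[0,0,0]},{"hand":0,"linear":[0,0,0],"rotation":[0,0,0]},{"hand":0,"linear":[0,0,0],"rotation":[0,0,0]},{"hand":0,"linear":[0,0,0],"rotation":[0,0,0]},{"hand":0,"linear":[0,0,0],"rotation":[0,0,0]},{"hand":0,"linear":[0,0,0],"rotation":[0,0,0]}]'|head -2
python3 -m creep '[{"hand":0,"linear":[0,0,0],"rotation":[0,0,0]},{"hand":0,"linear":[0,0,0],"rotation":[0,0,0]},{"hand":0,"linear":[0,0,0],"rotation":[0,0,0]},{"hand":0,"linear":[0,0,0],"rotation":[0,0,0]},{"hand":0,"linear":[0,0,0],"rotation":[0,0,0]},{"hand":0,"linear":[0,0,0],"rotation":[0,0,0]},{"hand":0,"linear":[0,0,0],"rotation":[0,0,0]},{"hand":0,"linear":[0,0,0.7],"rotation":[0,0,0]}]'
python3 -m creep '[{"hand":0,"linear":[0,0,0],"rotation":[0,0,0]},{"hand":0,"linear":[0,0,0],"rotation":[0,0,0]},{"hand":0,"linear":[0,0,0],"rotation":[0,0,0]},{"hand":0,"linear":[0,0,0],"rotation":[0,0,0]}]'
python3 - <<'E'
from ang import *
for k in range(2):t,i,im=look()
cv2.imwrite("pics/stop.png",cv2.resize(im[140:290,250:430],(720,600)))
E
```

```text
clock: 14.9
ee_pos: [0.5292, 0.0389, 0.0553]
clock: 15.7
ee_pos: [0.5302, 0.039, 0.0493]
tcp_rot: [0.001, 0.707, 0.707, 0.001]
force: [-9.3, -5.2, 151.5]
width: 0.0
clock: 16.1
ee_pos: [0.5316, 0.0392, 0.0499]
tcp_rot: [0.002, 0.707, 0.707, 0.002]
force: [0.5, -1.6, 28.6]
width: 0.0003
t 16.1 sq 206 score 325.0 at others [np.float64(113.5), np.float64(115.5), np.float64(112.0)] to pointer ccw 9
t 16.15 sq 206 score 323.5 at others [np.float64(114.5), np.float64(119.0), np.float64(113.0)] to pointer ccw 9
```

View pics/stop.png

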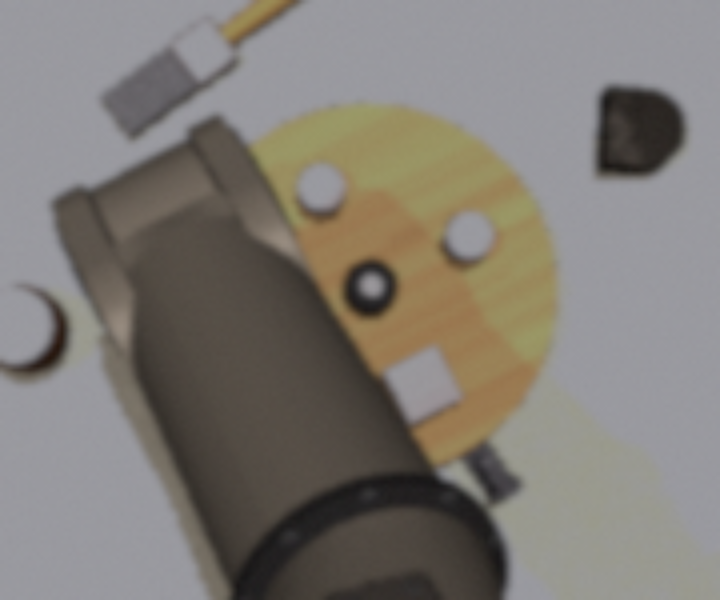

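The wheel stopped on the first brake, with the square tin at about 206°. The pointer is at about 215°, so it is roughly 12 mm short, inside the tolerance. However, the force reading spiked to 151 N on touchdown. I'll lift straight up and withdraw.

```bash
python3 -m creep '[{"hand":0,"linear":[0,0,-0.2],"rotation":[0,0,0]},{"hand":0,"linear":[0,0,-3],"rotation":[0,0,0]},{"hand":0,"linear":[0,0,-5],"rotation":[0,0,0]},{"hand":0,"linear":[0,0,-5],"rotation":[0,0,0]},{"hand":0,"linear":[4,0,-3],"rotation":[0,0,0]},{"hand":0,"linear":[5,0,0],"rotation":[0,0,0]},{"hand":0,"linear":[5,0,0],"rotation":[0,0,0]},{"hand":0,"linear":[5,0,0],"rotation":[0,0,0]}]'
python3 - <<'E'
from ang import *
for k in range(2):
    t,i,im=look()
    a,b=angle(im);print([(j%360,b[j%360]) for j in range(a-3,a+4)])
for n,p in(("tip",.145),("end",.185)):
  for A in(-143,-145,-147):
    q=HUB+p*np.array([np.cos(np.radians(A)),np.sin(np.radians(A))]);print(n,A,((proj("top",[*q,.046])-[320,200])*8).round())
cv2.imwrite("pics/end.png",cv2.resize(im[200:275,320:420],(800,600),interpolation=cv2.INTER_CUBIC))
a=cv2.imread("pics/top0.png");d=cv2.absdiff(cv2.GaussianBlur(a,(5,5),0),cv2.GaussianBlur(im,(5,5),0)).max(2)
for n,(x,y) in dict(jar=(255,222),heels=(410,172),brush=(303,152),hammer=(480,230),last=(135,215),awl=(168,280)).items():print(n,d[y-18:y+18,x-18:x+18].mean().round(1))
E
```

```text
clock: 17.0
ee_pos: [0.5292, 0.2304, 0.2103]
tcp_rot: [0.0, 0.708, 0.707, 0.0]
force: [0.8, -0.3, 0.5]
width: -0.0001
t 17.0 sq 211 score 470.0 at others [np.float64(263.0), np.float64(268.0), np.float64(260.0)] to pointer ccw 4
[(208, np.float64(357.5)), (209, np.float64(412.5)), (210, np.float64(457.0)), (211, np.float64(470.0)), (212, np.float64(460.5)), (213, np.float64(434.5)), (214, np.float64(404.5))]
t 17.05 sq 211 score 463.0 at others [np.float64(266.0), np.float64(263.5), np.float64(258.0)] to pointer ccw 4
[(208, np.float64(350.5)), (209, np.float64(403.0)), (210, np.float64(450.0)), (211, np.float64(463.0)), (212, np.float64(461.0)), (213, np.float64(437.5)), (214, np.float64(410.0))]
tip -143 [414. 417.]
tip -145 [403. 425.]
tip -147 [392. 433.]
end -143 [481. 504.]
end -145 [467. 515.]
end -147 [452. 525.]
jar 27.0
heels 9.3
brush 10.7
hammer 11.0
last 11.1
awl 11.1
```

View pics/end.png

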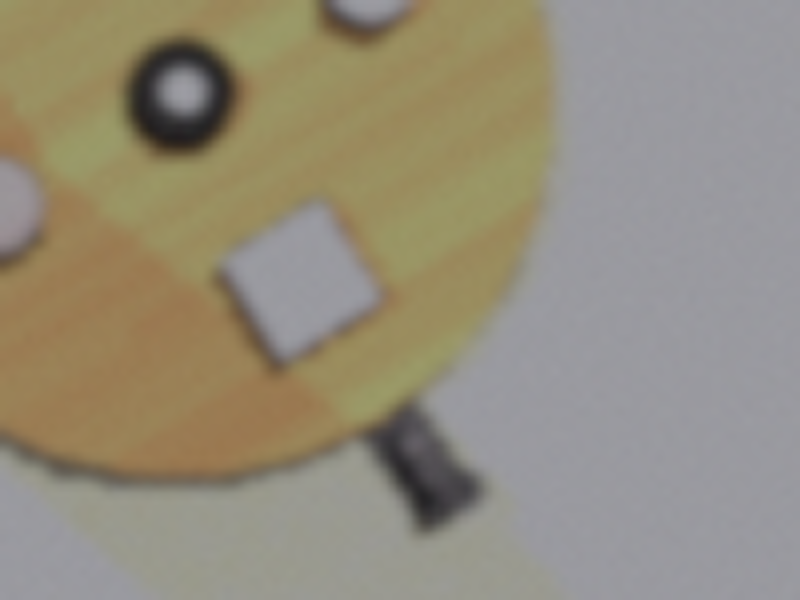

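The close view shows the square tin (300,283) aimed at the pointer (nose near 400,415, end near 450,510), with the pointer axis at about 213–215° and the tin at 211°. I'll check once more that the wheel is at rest, then hand in.

```bash
python3 -m creep '[{"hand":0,"linear":[0,0,0],"rotation":[0,0,0]},{"hand":0,"linear":[0,0,0],"rotation":[0,0,0]},{"hand":0,"linear":[0,0,0],"rotation":[0,0,0]},{"hand":0,"linear":[0,0,0],"rotation":[0,0,0]},{"hand":0,"linear":[0,0,0],"rotation":[0,0,0]}]'|head -1
python3 - <<'E'
from ang import *
look()
from cell import order
order.finish_job()
E
```

```text
clock: 17.6
t 17.6 sq 212 score 477.0 at others [np.float64(277.5), np.float64(277.0), np.float64(271.5)] to pointer ccw 3
the job is handed in; nothing more can be done
```

The wheel stopped on the first brake with the square tin at the pointer, but the touchdown may have broken the 120 N wrist-force limit. The job is handed in and gave no verdict.

- **Flick and run:** I pushed one round tin once, counter-clockwise, giving about 3.5 rad/s. The wheel then ran free and untouched for about 10 s.
- **Brake:** I pressed a fingertip on the bare rim at about 0.8 rad/s, then lifted it and withdrew the arm.
- **Final position:** The square tin was at 211–212°. The pointer measured 213–215°, so the tin's centre is about 2–6 mm from its place, against a limit of 16 mm. The wheel looked still over the last 0.6 s, with about 1° of reading noise.
- **Force spike:** The tool force read 151 N vertically at the end of the touchdown row and then settled at 29 N. I pressed too deep and too fast. If that reading counts as the wrist force, the run fails on it.
- **Disagreement after the stop:** The tin read 206° with the finger still pressing and 211° once it was lifted. Either the arm hiding part of the wheel biased the first reading, or the wheel turned a little as the finger let go.
- **Other things on the bench:** I compared pictures taken before and after, and the heels, brush, hammer, last and awl looked unmoved. The arm hid the jar in the last comparison, but it showed in place in the picture taken just after the stop, and after that the arm passed it only well above its top.
- **Touch before the flick:** I pressed the resting wheel lightly (11 N) to find the deck height, which may have turned it about 3°.

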